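# Brace the preserve jar and twist its tight lid off

### The job

Set the square amber jar, lid still closed, fully down into the square pocket of the wooden brace block, then unscrew its tight red lid counter-clockwise and stop turning once the threads let go, after about a quarter turn. Lift the freed lid straight up a little and finish while still holding it level over the jar, its lower edge one to three centimetres above the mouth, with the jar left standing upright in the brace. Leave the salt shaker, the tumbler and the lime where they are.

Things in the scene. Friction and masses are not known exactly. Their poses are not given: they have to be found in the camera images.
- jar: square amber glass jar with paper label panels, loose, 0.2 to 0.45 kg: body 60 x 60 mm, 58 mm high to its flat shoulder; round neck, 41 mm diameter; mouth rim 79 mm up. Origin at the centre of its underside, z up, x, y square to its sides. A spring seal on the neck pushes the lid up with 12 N: the lid is tight, about 0.3 N m to turn; standing free on the worktop the jar would only turn along
- lid: round red screw lid with a white stripe, 60 mm diameter, 23 mm high, 50 g. Origin: centre of its top, z up, x to the stripe. Closed: top 84 mm above the jar's underside, lower edge 3.5 mm above the shoulder, x along the jar's x; it then carries the jar if lifted. Turned counter-clockwise it rises 2.4 mm in 55 degrees, where its lugs leave the threads; free to lift from 58 to 98, stopped at 102
- brace: wooden brace block fixed to the worktop, 96 x 96 mm, 30 mm high, with a square pocket open to the top: 64 x 64 mm (2 mm play on each side of the jar), 20 mm deep, 4 mm chamfer at its mouth. Origin on the worktop under the pocket's centre, z up, x, y square to the pocket's sides. The jar may stand in it any of the four ways round
- brace_floor (a point): centre of the pocket's floor, 10 mm above the worktop, on which the jar's underside comes to stand
- jar_mouth (a point): centre of the jar's mouth rim, 79 mm above its underside
- lid_mark (a point): outer end of the white stripe on the lid's top, 27 mm from the lid's centre along its x axis
- salt_shaker: bystander: salt shaker, 44 mm diameter, 90 mm high, origin at the centre of its underside
- tumbler: bystander: clear glass tumbler, 76 mm diameter, 86 mm high, origin at the centre of its underside
- lime: bystander: green lime, about 56 x 46 mm and 43 mm high, origin at its underside
Not all that is in view belongs to the job. Several things have the shape of the lid; the one meant has the colours described above.

How it is judged:
By the outcome, as a careful person would: the job done as asked, in the order asked, and still so for the second after the job is handed in, while the arm keeps its last pose, push and grip.
It also fails if it takes over 58 s, if anything falls off the work surface, if the arm or the gripper's body presses on something with over 40 N, if the wrist force passes 120 N, or if a joint passes its speed limit or range.

### The arm

A 6-joint arm with a two-finger parallel gripper is mounted at the origin on a cart in front of the work surface, level with it; the furniture and walls round the work are solid. World frame = base frame: x ahead of the robot, y to its left, z up, the work surface at z = 0. Lengths are in m, angles in rad, forces in N, time in s.
With the tool pointing down it reaches from about 0.35 to 0.725 m from the base axis. Payload 6 kg.
Tool frame: the origin (TCP) lies midway between the tips of the shut fingers; the grasp point (between the pads) lies 19 mm behind it; x points along the fingers, z is the direction in which the jaws open and shut, and the axes are right-handed (so a half turn about x gives the same grasp; the last joint's range is limited). The gripper opens to 85 mm and grips with 20 to 120 N. Pads are 22 mm wide; open, the fingers measure 114 mm over their backs; the gripper's body (76 mm by 85 mm) begins 54 mm behind the grasp point. The pads swing forward as they close: fully open they stand 13 mm farther back than shut.
Start: joints at [1.563, 0.04, 0.085, 0, -1.615, -0.334], TCP at [0.201, 0.565, 0.231] pointing down, gripper open.
Joint ranges: [-2.56, 2.56], [-1.29, 2.01], [-1.08, 1.49], [-3.29, 1.98], [-2.81, -0.18], [-2.99, 2.99]. Speed limits (rad/s): [2.57, 2.57, 3.01, 3.14, 3.14, 3.14].

### API

Orientations are given as [roll, pitch, yaw] about the fixed x, y, z axes, in that order (R = Rz(yaw) Ry(pitch) Rx(roll)).
In Python, from plant import arm, capture gives the robot as it stands.
- The arm moves only by the tool servo_tool, never from a script. Its argument "targets" is a list that holds one entry, the list of rows, each a list of 6 numbers: the shift along the tool's x, y, z in m, then the turn, a rotation vector about the tool's x, y, z in rad. In form: [[[tx, ty, tz, ax, ay, az], ...]]. A call has 1 to 12 rows; each row is the pose to reach, as a shift and turn from the pose commanded when the call began, along the tool's axes at that moment; what a row does not reach only later rows make up. A row lasts 1/8 s, in which the tool goes at most 62.5 mm and 10.7 degrees, less where a joint would pass 70% of its speed; a pose out of reach is approached as far as the arm can. A call with a gripper value outside its range is refused whole. "grip" is the finger opening in m, from 0 to 0.0854, set as the call begins (left out, the last holds). The fingers move at their own pace and stop on an object; "grip_force" is the grip in N (left out, the last holds). Time passes only in rows, so rows that repeat a pose let the fingers close. It gives the time, the measured TCP pose, the force and the opening at its end, in the units of the state.
- arm.get_state(): the state, without advancing time (a new reading comes with each control period).
- capture(name): name is "scene" or "top" or "wrist"; returns a dict with "frame" (420x560x3 uint8, blue, green, red), "fovy" (degrees; the focal length in pixels is half the picture's height over the tangent of half this angle, whatever the lens; pixels are square), "cx", "cy" (the principal point, pixels), "view" (4x4, takes a point from world to camera coordinates). Camera axes: x right, y down, z forward; pixel columns grow to the right and rows downward; lengths in m; the calibration is good to about 2 mm. A picture is of the moment at which its call begins. There is no depth.
- arm.sign_off(): hands the job in, once; it reports no verdict.
The state is a dict: "time_s": time; "joints": joint angles; "joint_velocities": joint speeds; "tau": joint torques, N m; "tool_pos": TCP position; "orientation": TCP orientation; "force": force on the tool from outside, world axes, zero at the start; "torque": the same for the moment, N m; "gripper_width": finger opening in m.
Only numpy, scipy, OpenCV 4.12 (cv2) and the standard library are available. Lean on these libraries where they do the work, as an engineer would, in place of code of your own. Each camera call takes 0.05 s, during which the arm holds its last target. There are 200 camera calls.

## Working session

There is one attempt and no reset: what is moved stays moved. The work goes in short steps, Python scripts to look and compute and a tool call to move; the robot and the scene stay as the last step left them, time stands still between calls to the robot, and variables do not carry over. Pictures are saved under pics/ and viewed, about 8 in all and at most 12, crops included, and the job is handed in when it is done.

Besides the shell and the picture viewer there is one more tool, called after ">>>" by a JSON object that holds its "op" and its "data", one argument or row to a line. servo_tool: Moves the arm, as the interface text tells. Its arguments: {"type":"object","properties":{"targets":{"type":"array"},"grip":{"type":"number"},"grip_force":{"type":"number"}},"required":["targets"]}

```bash
mkdir -p pics; ls; cat > h.py <<'E'
import numpy as np, cv2
from scipy.spatial.transform import Rotation as R
from plant import arm, capture
def snap(name,fn):
    c=capture(name); cv2.imwrite('pics/'+fn+'.png',c['frame'])
    np.savez('pics/'+fn+'.npz',**{k:c[k] for k in('frame','fovy','cx','cy','view')}); return c
def load(fn): return dict(np.load('pics/'+fn+'.npz'))
def K(c): f=c['frame'].shape[0]/2/np.tan(np.radians(c['fovy'])/2); return f
def ray(c,u,v):
    V=np.array(c['view']);f=K(c);d=V[:3,:3].T@np.array([(u-c['cx'])/f,(v-c['cy'])/f,1]);o=-V[:3,:3].T@V[:3,3];return o,d
def onz(c,u,v,z):
    o,d=ray(c,u,v);return o+d*(z-o[2])/d[2]
def proj(c,p):
    q=np.array(c['view'])@np.append(p,1);f=K(c);return np.array([c['cx']+f*q[0]/q[2],c['cy']+f*q[1]/q[2]])
E
python3 - <<'E'
from h import *
s=arm.get_state(); print(s)
a=snap('scene','s0');b=snap('top','t0')
for c in(a,b): print(c['fovy'],c['cx'],c['cy'],np.round(c['view'],3))
cv2.imwrite('pics/both.png',np.vstack([cv2.resize(x['frame'],(400,300)) for x in (a,b)]))
E
```

```text
pics
{'time_s': 0.0, 'joints': array([ 1.56267610e+00,  4.08157429e-02,  8.38113919e-02, -4.79820717e-04,
       -1.61546920e+00, -3.33723978e-01]), 'joint_velocities': array([ 0.00080105,  0.00132554,  0.00159403, -0.00121016,  0.00077413,
        0.00011842]), 'tau': array([ 2.20078723e-04, -3.68204212e+01,  3.47419989e+01,  6.93261355e+00,
       -5.38568755e-03,  7.61642013e-06]), 'tool_pos': array([0.20092839, 0.56501755, 0.23027377]), 'orientation': array([ 0.05533016,  1.56905194, -1.85728934]), 'force': array([-0.76015836,  0.38420268,  0.36842725]), 'torque': array([-0.07954677,  0.01540834,  0.00127168]), 'gripper_width': 0.08526726217871962}
55.751695524961974 288.34045062993795 204.00869267122226 [[ 0.889 -0.458  0.003 -0.453]
 [-0.341 -0.666 -0.664  0.217]
 [ 0.306  0.589 -0.748  0.831]
 [ 0.     0.     0.     1.   ]]
56.21798572967399 281.052802597209 212.58993579159448 [[ 0.018 -1.     0.004 -0.012]
 [-0.992 -0.018 -0.124  0.524]
 [ 0.124 -0.001 -0.992  0.885]
 [ 0.     0.     0.     1.   ]]
```

View pics/t0.png

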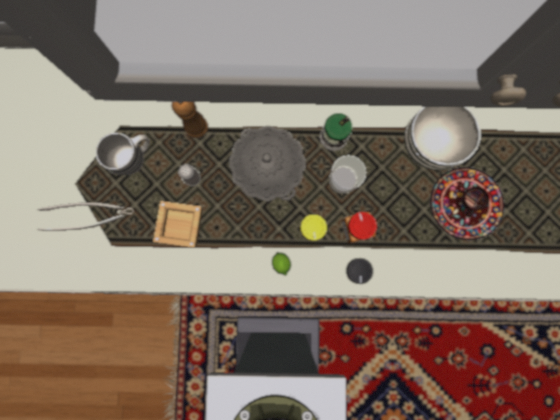

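View pics/s0.png

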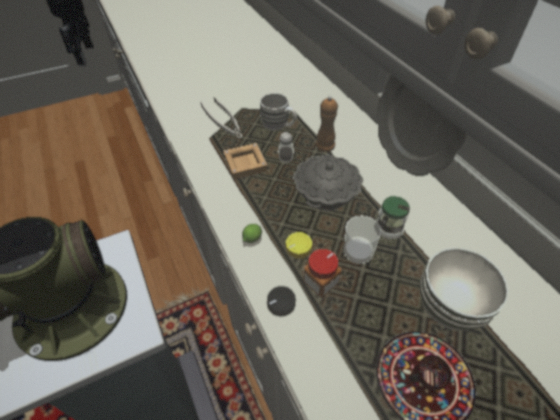

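Lid candidates in the top picture are red at (362,226), yellow at (314,227), black at (359,271) and green can at (338,126). Red with the white stripe matches the description. The brace is at (178,224). I'll check both in a close crop.

```bash
python3 - <<'E'
from h import *
c=load('t0'); s=load('s0')
cr=lambda c,u,v,w,h,k:cv2.resize(c['frame'][v:v+h,u:u+w],None,fx=k,fy=k,interpolation=cv2.INTER_CUBIC)
A=cr(c,330,195,65,50,6);B=cr(c,145,195,65,50,6);C=cr(s,290,235,65,50,6);D=cr(s,215,130,65,50,6)
cv2.imwrite('pics/c0.png',np.vstack([np.hstack([A,B]),np.hstack([C,D])]))
for n,u,v,z in [('lid',362,225,.084),('brace',178,224,.03),('shaker',190,174,.08),('tumbler',348,175,.05),('lime',281,263,.02),('yellow',314,227,.02),('black',359,271,.02)]: print(n,onz(c,u,v,z).round(3))
print('lid scene',onz(s,323,262,.084), 'brace',onz(s,245,157,.03))
E
```

```text
lid [ 0.494 -0.181  0.084]
brace [0.493 0.237 0.03 ]
shaker [0.602 0.203 0.08 ]
tumbler [ 0.613 -0.156  0.05 ]
lime [ 0.408 -0.005  0.02 ]
yellow [ 0.493 -0.081  0.02 ]
black [ 0.392 -0.186  0.02 ]
lid scene [ 0.49219895 -0.18763479  0.084     ] brace [0.49666527 0.23701523 0.03      ]
```

View pics/c0.png

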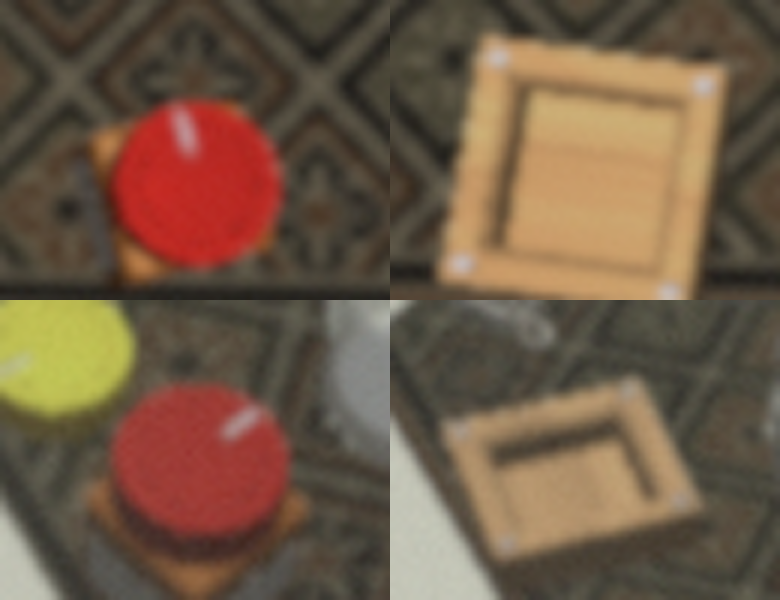

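```bash
cat >> h.py <<'E'
def Rt(s): return R.from_euler('xyz',s['orientation'])
def jaw(deg): # tool pointing straight down, tool z at world yaw deg
    a=np.radians(deg); x=np.array([0,0,-1.]); z=np.array([np.cos(a),np.sin(a),0]); return R.from_matrix(np.column_stack([x,np.cross(z,x),z]))
def yawdeg(s): z=Rt(s).as_matrix()[:,2]; return np.degrees(np.arctan2(z[1],z[0]))
def row(p,deg,s=None):
    s=s or arm.get_state(); r=Rt(s)
    return np.round(np.r_[r.inv().apply(np.array(p)-s['tool_pos']),(r.inv()*jaw(deg)).as_rotvec()],4).tolist()
E
python3 - <<'E'
from h import *
c=load('t0');s=load('s0')
f=lambda X,Y:(330+X/6,195+Y/6); g=lambda X,Y:(145+(X-390)/6,195+Y/6)
ang=lambda d:np.degrees(np.arctan2(d[1],d[0]))
a=onz(c,*f(198,183),.084);b=onz(c,*f(176,104),.084);print('lid',a,ang(b-a),np.linalg.norm(b-a))
fs=lambda X,Y:(290+X/6,235+(Y-300)/6)
a=onz(s,*fs(202,460),.084);b=onz(s,*fs(262,408),.084);print('lid s',a,ang(b-a),np.linalg.norm(b-a))
q=[onz(c,*g(*p),.03) for p in [(498,58),(703,84),(668,291),(462,262)]]
print('brace',np.mean(q,0),[ang(q[i]-q[i-1]).round(1) for i in range(4)])
gs=lambda X,Y:(215+(X-390)/6,130+(Y-300)/6)
q=[onz(s,*gs(*p),.03) for p in [(462,428),(629,388),(680,500),(508,543)]]
print('brace s',np.mean(q,0),[ang(q[i]-q[i-1]).round(1) for i in range(4)])
st=arm.get_state();print(yawdeg(st),Rt(st).as_matrix().round(3))
for d in (13,103,-77,-167): print(d,row([.48,-.18,.23],d,st))
E
```

```text
lid [ 0.49262426 -0.18309096  0.084     ] 15.171443329744179 0.030047917470457056
lid s [ 0.49381795 -0.18756111  0.084     ] 16.86067338426353 0.03064371689746211
brace [0.49362805 0.23899912 0.03      ] [np.float64(-6.8), np.float64(-96.2), np.float64(173.0), np.float64(83.1)]
brace s [0.49629986 0.23624797 0.03      ] [np.float64(82.9), np.float64(-6.4), np.float64(-97.9), np.float64(173.4)]
-109.58064917050926 [[-0.     0.942 -0.335]
 [-0.002 -0.335 -0.942]
 [-1.     0.     0.002]]
13 [0.0014, 0.5126, 0.6084, -2.1394, 0.0011, 0.0016]
103 [0.0014, 0.5126, 0.6084, 2.573, 0.0004, -0.0021]
-77 [0.0014, 0.5126, 0.6084, -0.5686, 0.0016, 0.0003]
-167 [0.0014, 0.5126, 0.6084, 1.0022, 0.0014, -0.0009]
```

```bash
python3 - <<'E'
from h import *
print(row([.493,-.185,.23],-164))
E
```

```text
[0.0014, 0.5265, 0.6088, 0.9498, 0.0014, -0.0009]
```

>>> {"op": "servo_tool", "data": {
  "targets": [
    [[0,0.05,0.06,0.09,0.0014,0],[0,0.1,0.12,0.18,0.0014,0],[0,0.15,0.18,0.27,0.0014,0],[0,0.2,0.235,0.37,0.0014,0],[0,0.25,0.29,0.46,0.0014,0],[0,0.3,0.35,0.55,0.0014,0],[0,0.35,0.41,0.64,0.0014,0],[0,0.4,0.465,0.73,0.0014,0],[0,0.45,0.52,0.82,0.0014,0],[0,0.5,0.58,0.9,0.0014,0],[0,0.527,0.609,0.95,0.0014,0],[0,0.527,0.609,0.95,0.0014,0]]
  ],
  "grip": 0.085
}}

```text
time_s: 1.6
tool_pos: [0.4732, -0.1359, 0.2312]
orientation: [-2.707, 1.569, 0.712]
force: [1.6, 0.9, 0.1]
gripper_width: 0.085
```

>>> {"op": "servo_tool", "data": {
  "targets": [
    [[0,0,0,0,0,0],[0,0,0,0,0,0],[0,0,0,0,0,0]]
  ]
}}

```text
time_s: 1.98
tool_pos: [0.4728, -0.1325, 0.2316]
orientation: [-2.848, 1.569, 0.575]
force: [0.2, -0.6, 0.5]
gripper_width: 0.0852
```

```bash
python3 - <<'E'
from h import *
w=snap('wrist','w1')
s=arm.get_state();print(s['time_s'],s['tool_pos'],yawdeg(s),s['joints'].round(3),s['force'])
print(row([.493,-.185,.15],-164))
print(proj(w,[.493,-.185,.084]),w['fovy'],w['view'].round(3))
cv2.imwrite('pics/w1b.png',cv2.resize(w['frame'],(784,588),interpolation=cv2.INTER_CUBIC))
E
```

```text
2.025 [ 0.4729084  -0.13240857  0.23174959] -163.8809769506596 [ 1.380e-01 -2.540e-01 -1.860e-01 -1.000e-03 -1.637e+00  1.430e-01] [ 0.094975    0.69820342 -0.51009118]
[0.0817, 0.0561, -0.0045, 0.0021, -0.0022, 0.0005]
[280.21543791 138.47668085] 71.39134861442365 [[-0.961 -0.277 -0.002  0.419]
 [-0.262  0.909  0.322  0.202]
 [-0.088  0.31  -0.947  0.465]
 [ 0.     0.     0.     1.   ]]
```

View pics/w1b.png

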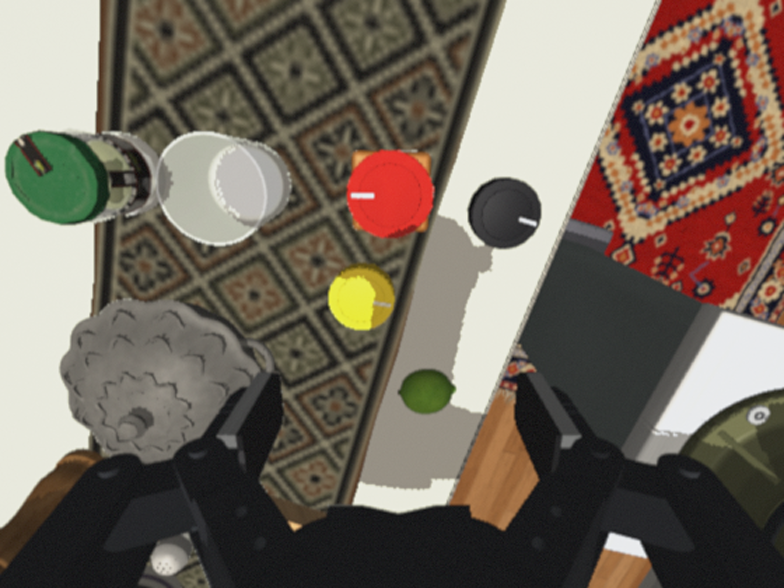

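The wrist view shows the red striped lid on the amber jar, centred at (278.6,138.6). I predicted (280.2,138.5), so they agree to about 2 mm. The stripe runs along image −u, which gives a yaw of about 16°. The yellow and black lids are low.

```bash
python3 - <<'E'
from h import *
w=load('w1');print(onz(w,278.6,138.6,.084)); p=onz(w,278.6,138.6,.084)
print([np.degrees(np.arctan2(*(onz(w,u,v,.084)-p)[1::-1])) for u,v in[(250.2,139)]])
print(row([.4935,-.185,.12],-164))
E
```

```text
[ 0.49448127 -0.18445128  0.084     ]
[np.float64(16.853729426090634)]
[0.1117, 0.0563, -0.0049, 0.0021, -0.0022, 0.0005]
```

>>> {"op": "servo_tool", "data": {
  "targets": [
    [[0.01,0.028,-0.002,0,0,0],[0.03,0.056,-0.005,0,0,0],[0.07,0.056,-0.005,0,0,0],[0.112,0.056,-0.005,0,0,0],[0.112,0.056,-0.005,0,0,0],[0.112,0.056,-0.005,0,0,0]]
  ]
}}

```text
time_s: 2.78
tool_pos: [0.4943, -0.1857, 0.1218]
orientation: [2.765, 1.567, -0.096]
force: [-0.2, 0.9, 0.4]
gripper_width: 0.0849
```

```bash
python3 - <<'E'
from h import *
w=snap('wrist','w2')
s=arm.get_state();print(s['time_s'],s['tool_pos'],yawdeg(s),s['joints'].round(3),s['force'])
print(row([.494,-.185,.055],-163.7))
print(proj(w,[.494,-.185,.084]))
cv2.imwrite('pics/w2b.png',cv2.resize(w['frame'],(784,588),interpolation=cv2.INTER_CUBIC))
E
```

```text
2.825 [ 0.49453131 -0.18579295  0.12219217] -163.93624208215064 [ 0.022 -0.143 -0.29   0.    -1.419  0.258] [ 1.35368517 -0.02555425  0.88887218]
[0.0672, -0.001, 0.0006, -0.0041, -0.0046, -0.0016]
[285.38436176 239.08157159]
```

View pics/w2b.png

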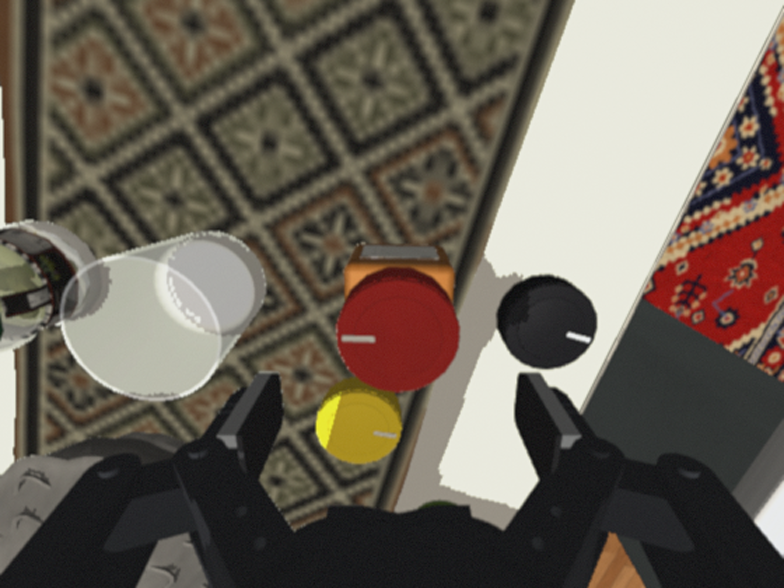

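The lid is centred at (284.6,235.7), and it sits between the finger tips, whose midpoint is column 284. It's about 3 mm farther out along the pad direction than predicted, so I'll shift about 2 mm that way and descend.

```bash
python3 - <<'E'
from h import *
w=load('w2');p=onz(w,284.6,235.7,.084);print(p)
m=(p+np.array([.494,-.1845,.084]))/2; print(m,row([*m[:2],.0555],-163.5))
E
```

```text
[ 0.49520776 -0.18726521  0.084     ]
[ 0.49460388 -0.1858826   0.084     ] [0.0667, 0.0, 0.0003, -0.0076, -0.0046, -0.0016]
```

>>> {"op": "servo_tool", "data": {
  "targets": [
    [[0.03,0.001,0,-0.004,-0.004,-0.001],[0.055,0.001,0,-0.008,-0.004,-0.001],[0.067,0.001,0,-0.008,-0.004,-0.001],[0.067,0.001,0,-0.008,-0.004,-0.001],[0.067,0.001,0,-0.008,-0.004,-0.001]]
  ]
}}

```text
time_s: 3.45
tool_pos: [0.4946, -0.1871, 0.0541]
orientation: [-0.362, 1.57, 3.066]
force: [-0.2, 0.1, 0.5]
gripper_width: 0.0849
```

>>> {"op": "servo_tool", "data": {
  "targets": [
    [[0,0,0,0,0,0],[0,0,0,0,0,0],[0,0,0,0,0,0],[0,0,0,0,0,0],[0,0,0,0,0,0],[0,0,0,0,0,0]]
  ],
  "grip": 0.05,
  "grip_force": 70
}}

```text
time_s: 4.2
tool_pos: [0.4947, -0.1869, 0.0537]
orientation: [-0.906, 1.57, 2.523]
force: [2.3, 1.7, 6.4]
gripper_width: 0.0587
```

```bash
python3 - <<'E'
from h import *
w=snap('wrist','w3');sc=snap('scene','s3')
s=arm.get_state();print(s['time_s'],s['tool_pos'],yawdeg(s),s['gripper_width'],s['force'],s['torque'],Rt(s).as_matrix()[:,0])
a=cv2.resize(w['frame'][120:330,130:430],(600,420),interpolation=cv2.INTER_CUBIC)
cv2.imwrite('pics/w3b.png',a)
E
```

```text
4.3 [ 0.49474415 -0.18695698  0.05369231] -163.53494932979882 0.05879144495306701 [1.34881571 1.79291097 5.71732734] [ 0.61795224 -0.57120608 -0.02928407] [-2.38461152e-04  1.91440992e-04 -9.99999953e-01]
```

View pics/w3b.png

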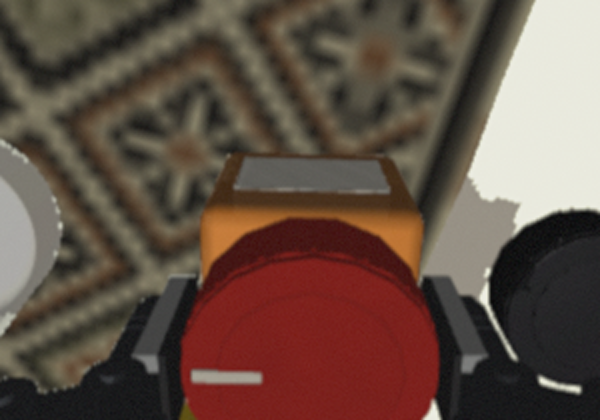

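```bash
python3 - <<'E'
from h import *
w=load('w3');print(proj(w,[.4947,-.187,.084]),onz(w,285.5,309.3,.084))
w=load('w2');s=[.4945,-.1858]
print(onz(w,284.6,235.7,.084))
print(row([.4947,-.187,.16],-163.5))
E
```

```text
[285.53439775 299.58842189] [ 0.49319803 -0.18187042  0.084     ]
[ 0.49520776 -0.18726521  0.084     ]
[-0.1063, 0.0, 0.0001, -0.0006, 0.0002, 0.0003]
```

The stripe, which lies on the lid's diameter, is at v≈309. The lid centre is therefore about 4.5 mm off the pad line, because my earlier outline included the lid's side. I'll regrip centred and 2 mm higher.

>>> {"op": "servo_tool", "data": {
  "targets": [
    [[0,0,0,0,0,0],[0,0,0,0,0,0],[-0.001,-0.0025,0,0,0,0],[-0.002,-0.0045,0,0,0,0],[-0.002,-0.0045,0,0,0,0]]
  ],
  "grip": 0.074
}}

```text
time_s: 4.92
tool_pos: [0.4923, -0.1825, 0.0544]
orientation: [-0.486, 1.568, 2.943]
force: [-0.2, -0.1, 0.0]
gripper_width: 0.0743
```

>>> {"op": "servo_tool", "data": {
  "targets": [
    [[0,0,0,0,0,0],[0,0,0,0,0,0],[0,0,0,0,0,0],[0,0,0,0,0,0],[0,0,0,0,0,0]]
  ],
  "grip": 0.05,
  "grip_force": 80
}}

```text
time_s: 5.55
tool_pos: [0.493, -0.1826, 0.055]
orientation: [-0.596, 1.569, 2.833]
force: [2.3, 2.9, 5.0]
gripper_width: 0.0583
```

>>> {"op": "servo_tool", "data": {
  "targets": [
    [[-0.01,0,0,0,0,0],[-0.03,0,0,0,0,0],[-0.06,0,0,0,0,0],[-0.09,0,0,0,0,0],[-0.11,0,0,0,0,0],[-0.11,0,0,0,0,0],[-0.11,0,0,0,0,0]]
  ]
}}

```text
time_s: 6.42
tool_pos: [0.4918, -0.1824, 0.1623]
orientation: [-0.554, 1.564, 2.875]
force: [-0.5, 0.7, -5.4]
gripper_width: 0.0579
```

```bash
python3 - <<'E'
from h import *
w=snap('wrist','w4');sc=snap('scene','s4')
s=arm.get_state();t=s['tool_pos'];print(s['time_s'],t,yawdeg(s),s['gripper_width'],s['force'],s['torque'],Rt(s).as_matrix()[:,0])
print(proj(w,t+[0,0,.03]))
a=cv2.resize(w['frame'][120:330,130:430],(600,420),interpolation=cv2.INTER_CUBIC)
u,v=proj(sc,t).astype(int);print(u,v)
b=cv2.resize(sc['frame'][v-80:v+80,u-80:u+80],(420,420),interpolation=cv2.INTER_CUBIC)
cv2.imwrite('pics/w4b.png',cv2.resize(np.hstack([a,b]),(800,330)))
print(row([.495,.2375,.165],173))
E
```

```text
6.525 [ 0.49188785 -0.18248701  0.1624416 ] -163.55963134202565 0.05852973892620316 [-0.44365636  0.07970369 -5.19811066] [ 0.03601385 -0.05820685  0.00171577] [-0.00618212  0.00127302 -0.99998008]
[285.69220528 299.3610336 ]
324 237
[-0.002, -0.4019, -0.1218, 0.4091, 0.0061, 0.0018]
```

View pics/w4b.png

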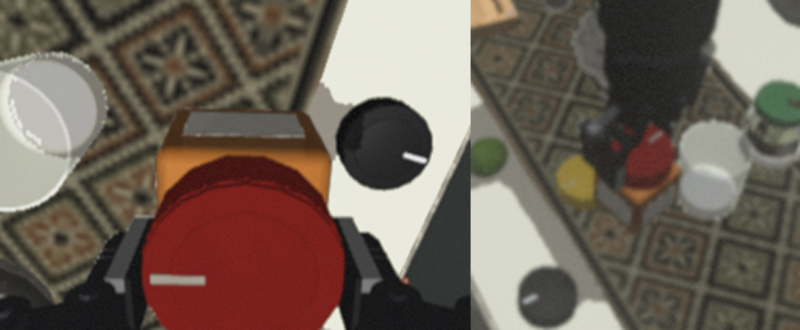

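The jar lifts with the lid and looks upright, at about 5.3 N. The stripe is now at v≈298 against a predicted 299, so the lid is centred. Next I'll carry it to the brace, bowing away from the pot.

>>> {"op": "servo_tool", "data": {
  "targets": [
    [[0,-0.03,0.005,0.03,0.001,0],[0,-0.07,0.005,0.07,0.001,0.0],[0,-0.115,-0.003,0.12,0.002,0],[0,-0.16,-0.015,0.16,0.002,0],[0,-0.205,-0.028,0.21,0.003,0],[0,-0.25,-0.045,0.26,0.004,0],[0,-0.295,-0.063,0.31,0.005,0],[0,-0.335,-0.083,0.35,0.006,0],[0,-0.37,-0.102,0.38,0.006,0.002],[0,-0.39,-0.115,0.4,0.006,0.002],[-0.002,-0.4,-0.121,0.409,0.006,0.002],[-0.002,-0.402,-0.122,0.409,0.006,0.002]]
  ]
}}

```text
time_s: 8.02
tool_pos: [0.4958, 0.2375, 0.166]
orientation: [2.574, 1.568, -0.689]
force: [0.4, -0.8, -5.3]
gripper_width: 0.0585
```

>>> {"op": "servo_tool", "data": {
  "targets": [
    [[0,0,0,0,0,0],[0,0,0,0,0,0],[0,0,0,0,0,0],[0,0,0,0,0,0]]
  ]
}}

```text
time_s: 8.52
tool_pos: [0.4959, 0.2371, 0.1667]
orientation: [3.065, 1.568, -0.199]
force: [0.4, -1.8, -5.0]
gripper_width: 0.0583
```

```bash
python3 - <<'E'
from h import *
w=snap('wrist','w5');sc=snap('scene','s5')
s=arm.get_state();t=s['tool_pos'];print(s['time_s'],t,yawdeg(s),s['gripper_width'],s['force'],s['torque'],Rt(s).as_matrix()[:,0])
a=w['frame'][60:330,100:460]
a=cv2.resize(a,None,fx=1.5,fy=1.5,interpolation=cv2.INTER_CUBIC)
u,v=proj(sc,t).astype(int);print(u,v)
u,v=240,140
b=cv2.resize(sc['frame'][v-80:v+80,u-50:u+50],(253,405),interpolation=cv2.INTER_CUBIC)
cv2.imwrite('pics/w5b.png',np.hstack([a,b]))
print(row([.495,.2375,.1],173))
E
```

```text
8.625 [0.49590702 0.237271   0.16665694] 173.00300855968544 0.05838946046583048 [-0.0345693   0.1292845  -5.94958973] [ 0.09293235 -0.06240065  0.01450165] [ 3.06073918e-03 -7.46031485e-04 -9.99995038e-01]
240 116
[0.0667, -0.0001, 0.0011, 0.0001, -0.0031, -0.0004]
```

View pics/w5b.png

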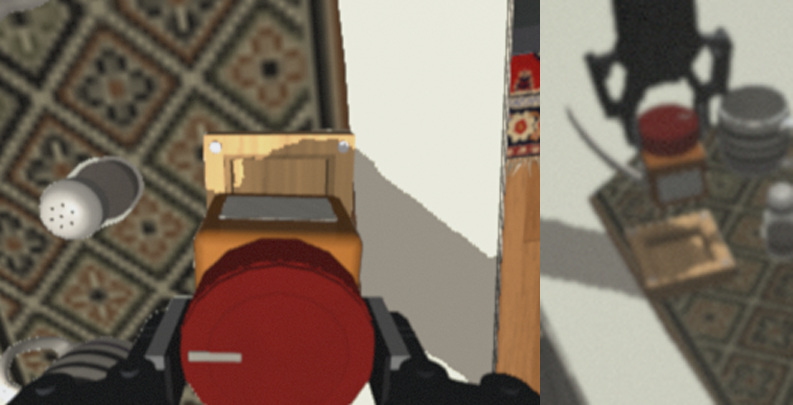

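The brace screws sit at crop (215,147) and (343,146) and are level, with a midpoint at column 279. The jar's midpoint is column 278.5, so they line up sideways. I'll check along the other axis numerically.

```bash
python3 - <<'E'
from h import *
w=load('w5');c=load('t0');s=load('s0')
P=[onz(w,100+X/1.5,60+Y/1.5,.03) for X,Y in[(215,147),(343,146)]]
g=lambda X,Y:(145+(X-390)/6,195+Y/6);gs=lambda X,Y:(215+(X-390)/6,130+(Y-300)/6)
print('wrist',np.round(P,4), np.degrees(np.arctan2(*(P[0]-P[1])[1::-1])),np.linalg.norm(P[0]-P[1]))
print('top',np.round([onz(c,*g(*p),.03) for p in [(498,58),(703,84),(668,291),(462,262)]],4))
print('scene',np.round([onz(s,*gs(*p),.03) for p in [(462,428),(629,388),(680,500),(508,543)]],4))
d=P[0]-P[1];d/=np.linalg.norm(d);n=np.array([-d[1],d[0],0])
L=np.linalg.norm(P[0]-P[1])
for sg in(1,-1): print('centre',(P[0]+P[1])/2+sg*n*L/2)
# lid stripe rel tool
q=[onz(w,100+X/1.5,60+Y/1.5,.1967) for X,Y in[(189,356),(241,357.5)]];print(np.degrees(np.arctan2(*(q[0]-q[1])[1::-1])),q)
E
```

```text
wrist [[0.5311 0.1938 0.03  ]
 [0.4499 0.2032 0.03  ]] -6.578538444218006 0.08175697479885365
top [[0.5382 0.2744 0.03  ]
 [0.5294 0.1939 0.03  ]
 [0.4486 0.2038 0.03  ]
 [0.4583 0.2839 0.03  ]]
scene [[0.461  0.282  0.03  ]
 [0.5424 0.2728 0.03  ]
 [0.531  0.1905 0.03  ]
 [0.4507 0.1997 0.03  ]]
centre [0.49514544 0.23909814 0.03      ]
centre [0.48577895 0.15787948 0.03      ]
-8.883780202969202 [array([0.52283395, 0.23299389, 0.1967    ]), array([0.50706762, 0.23545826, 0.1967    ])]
```

```bash
python3 - <<'E'
from h import *
print(row([.495,.2388,.075],173.2))
E
```

```text
[0.0917, -0.0014, 0.0014, -0.0034, -0.0031, -0.0004]
```

>>> {"op": "servo_tool", "data": {
  "targets": [
    [[0.02,-0.0014,0.001,-0.003,-0.003,0],[0.045,-0.0014,0.001,-0.003,-0.003,0],[0.065,-0.0014,0.001,-0.003,-0.003,0],[0.075,-0.0014,0.001,-0.003,-0.003,0],[0.08,-0.0014,0.001,-0.003,-0.003,0],[0.085,-0.0014,0.001,-0.003,-0.003,0],[0.09,-0.0014,0.001,-0.003,-0.003,0],[0.092,-0.0014,0.001,-0.003,-0.003,0]]
  ]
}}

```text
time_s: 9.62
tool_pos: [0.4954, 0.2389, 0.0745]
orientation: [2.792, 1.57, -0.469]
force: [0.4, 0.9, -5.3]
gripper_width: 0.0584
```

>>> {"op": "servo_tool", "data": {
  "targets": [
    [[0.003,0,0,0,0,0],[0.006,0,0,0,0,0],[0.009,0,0,0,0,0],[0.01,0,0,0,0,0]]
  ]
}}

```text
time_s: 10.12
tool_pos: [0.4957, 0.2389, 0.0651]
orientation: [2.824, 1.57, -0.436]
force: [-1.5, -0.3, -0.4]
gripper_width: 0.0584
```

```bash
python3 - <<'E'
from h import *
s=arm.get_state();t=s['tool_pos'];print(s['time_s'],t,yawdeg(s),s['gripper_width'],s['force'],s['torque'],Rt(s).as_matrix()[:,0])
E
```

```text
10.125 [0.49566879 0.2388814  0.06510378] 173.19059839928022 0.05844040485569978 [-1.48773819 -0.26966587 -0.4170968 ] [-0.06444487  0.41427425  0.05726895] [ 8.39884431e-04 -3.91378566e-04 -9.99999571e-01]
```

>>> {"op": "servo_tool", "data": {
  "targets": [
    [[0.001,0,0,0,0,0],[0.002,0,0,0,0,0],[0.002,0,0,0,0,0],[0.002,0,0,0,0,0]]
  ]
}}

```text
time_s: 10.62
tool_pos: [0.4962, 0.2388, 0.0647]
orientation: [-3.039, 1.568, -0.016]
force: [-1.4, -2.3, 6.4]
gripper_width: 0.0586
```

```bash
python3 - <<'E'
from h import *
s=arm.get_state();t=s['tool_pos'];print(s['time_s'],t,yawdeg(s),s['gripper_width'],s['force'],s['torque'],s['joints'].round(2))
w=snap('wrist','w6');sc=snap('scene','s6')
a=w['frame'][60:330,100:460]
a=cv2.resize(a,None,fx=1.5,fy=1.5,interpolation=cv2.INTER_CUBIC)
b=cv2.resize(sc['frame'][60:220,190:290],(253,405),interpolation=cv2.INTER_CUBIC)
cv2.imwrite('pics/w6b.png',np.hstack([a,b]))
E
```

```text
10.625 [0.49623492 0.23881529 0.06466773] 173.19277356510963 0.05861958385547718 [-1.44849511 -2.33692309  6.38864373] [-0.70518366  0.90782277  0.05293012] [ 0.81 -0.05 -0.31  0.   -1.31 -0.93]
```

View pics/w6b.png

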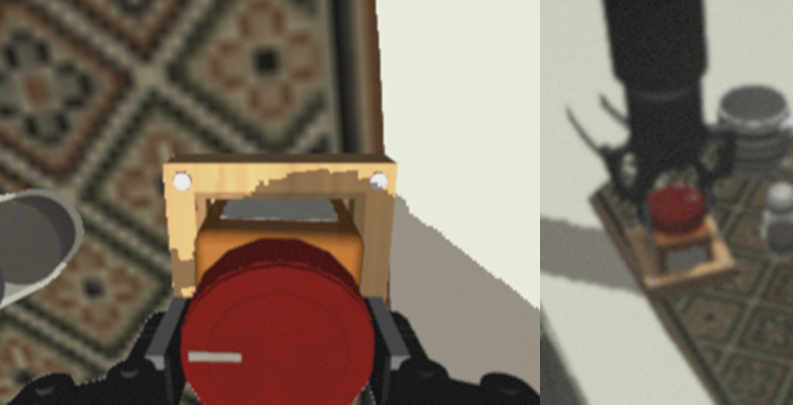

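The jar is seated: contact was at the expected height, z is 0.0647 with 6 N pushing up, and the brace frame surrounds the jar squarely. Now I'll turn counter-clockwise, rising with the thread.

>>> {"op": "servo_tool", "data": {
  "targets": [
    [[-0.0002,0,0,-0.07,0,0],[-0.0004,0,0,-0.14,0,0],[-0.0005,0,0,-0.21,0,0],[-0.0007,0,0,-0.28,0,0],[-0.0009,0,0,-0.35,0,0],[-0.0011,0,0,-0.42,0,0],[-0.0012,0,0,-0.49,0,0],[-0.0014,0,0,-0.56,0,0],[-0.0016,0,0,-0.63,0,0],[-0.0018,0,0,-0.7,0,0],[-0.002,0,0,-0.77,0,0],[-0.0021,0,0,-0.84,0,0]]
  ]
}}

```text
time_s: 12.22
tool_pos: [0.4964, 0.2394, 0.0665]
orientation: [2.757, 1.567, 0.339]
force: [-2.3, 0.6, 4.8]
gripper_width: 0.0581
```

```bash
python3 - <<'E'
from h import *
s=arm.get_state();t=s['tool_pos'];print(s['time_s'],t,yawdeg(s),s['gripper_width'],s['force'],s['torque'],s['joints'].round(2))
E
```

```text
12.225 [0.4964461  0.23940823 0.06654421] -138.5460704804247 0.05810978561862083 [-2.28151312  0.58795439  4.763271  ] [ 0.07778026  0.36456378 -0.01273343] [ 0.81 -0.05 -0.31  0.   -1.31 -0.09]
```

>>> {"op": "servo_tool", "data": {
  "targets": [
    [[-0.0002,0,0,-0.07,0,0],[-0.0004,0,0,-0.14,0,0],[-0.0005,0,0,-0.21,0,0],[-0.0005,0,0,-0.28,0,0],[-0.0005,0,0,-0.35,0,0],[-0.0005,0,0,-0.42,0,0],[-0.0005,0,0,-0.48,0,0],[-0.0005,0,0,-0.52,0,0],[-0.0005,0,0,-0.52,0,0]]
  ]
}}

```text
time_s: 13.35
tool_pos: [0.496, 0.2393, 0.067]
orientation: [2.226, 1.569, 0.326]
force: [-3.5, 0.3, 4.7]
gripper_width: 0.0584
```

```bash
python3 - <<'E'
from h import *
s=arm.get_state();t=s['tool_pos'];print(s['time_s'],t,yawdeg(s),s['gripper_width'],s['force'],s['torque'],s['joints'].round(2),Rt(s).as_matrix()[:,0])
w=snap('wrist','w7');sc=snap('scene','s7')
a=w['frame'][60:330,100:460]
a=cv2.resize(a,None,fx=1.5,fy=1.5,interpolation=cv2.INTER_CUBIC)
b=cv2.resize(sc['frame'][60:220,190:290],(253,405),interpolation=cv2.INTER_CUBIC)
cv2.imwrite('pics/w7b.png',np.hstack([a,b]))
E
```

```text
13.35 [0.49597822 0.23930866 0.06697772] -108.85006156485485 0.05839539851751514 [-3.47499482  0.30634574  4.6998838 ] [-0.12928223  1.02029971 -0.02129985] [ 0.82 -0.05 -0.31  0.   -1.31  0.43] [ 2.13082090e-03  7.19780835e-04 -9.99997471e-01]
```

View pics/w7b.png

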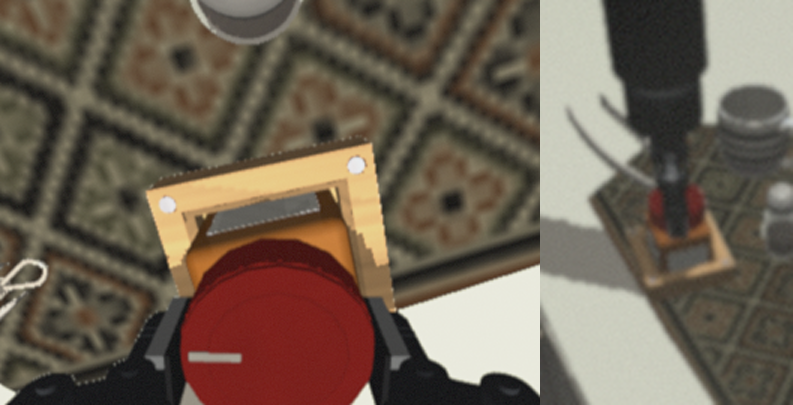

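The stripe hasn't moved relative to the fingers, so nothing slipped over the 78° turn. The jar is still square in the brace and the lid rose 2.3 mm. I'll lift straight up 35 mm.

>>> {"op": "servo_tool", "data": {
  "targets": [
    [[-0.002,0,0,0,0,0],[-0.004,0,0,0,0,0],[-0.007,0,0,0,0,0],[-0.011,0,0,0,0,0],[-0.016,0,0,0,0,0],[-0.021,0,0,0,0,0],[-0.026,0,0,0,0,0],[-0.031,0,0,0,0,0],[-0.035,0,0,0,0,0],[-0.035,0,0,0,0,0],[-0.035,0,0,0,0,0]]
  ]
}}

```text
time_s: 14.82
tool_pos: [0.4952, 0.2388, 0.0999]
orientation: [-0.216, 1.57, -2.117]
force: [0.1, 0.5, -0.4]
gripper_width: 0.0581
```

```bash
python3 - <<'E'
from h import *
s=arm.get_state();t=s['tool_pos'];print(s['time_s'],t,yawdeg(s),s['gripper_width'],s['force'],s['torque'],s['joints'].round(2),Rt(s).as_matrix()[:,0])
w=snap('wrist','w8');sc=snap('scene','s8')
a=w['frame'][60:330,100:460]
a=cv2.resize(a,None,fx=1.5,fy=1.5,interpolation=cv2.INTER_CUBIC)
b=cv2.resize(sc['frame'][60:220,190:290],(253,405),interpolation=cv2.INTER_CUBIC)
cv2.imwrite('pics/w8b.png',np.hstack([a,b]))
E
```

```text
14.825 [0.49522486 0.23878199 0.09994642] -108.89949236382819 0.05811270375393027 [ 0.1170435   0.53894125 -0.4451449 ] [-0.01174283  0.01723583  0.00871091] [ 0.81 -0.07 -0.26  0.   -1.38  0.43] [-3.65816260e-04 -6.01653605e-04 -9.99999752e-01]
```

View pics/w8b.png

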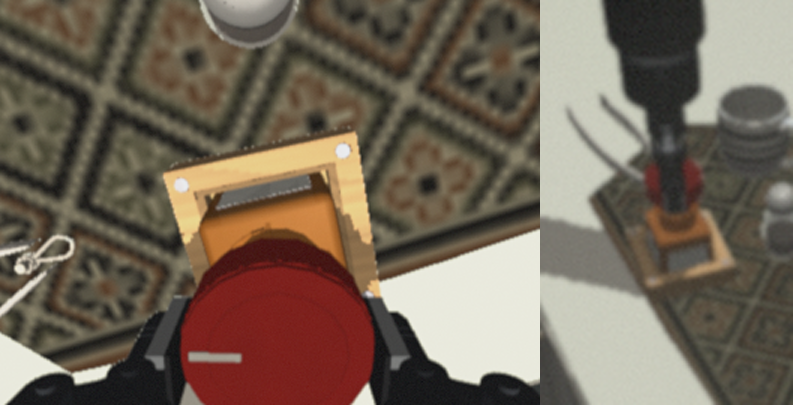

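The lid is free: the tool carries only about 0.4 N. The jar stands square in the brace with its neck showing, and the lid is level about 18 mm above the mouth. I'm handing it in.

```bash
python3 -c "
from plant import arm
print(arm.sign_off())"
```

```text
the job is handed in; nothing more can be done
None
```

The job is done and handed in at about 15 s of the 58 s allowed. I set the jar fully down in the brace pocket by its closed lid, then turned the lid 78° counter-clockwise. I lifted it 33 mm and finished still holding it.

- **Seating:** the jar met the pocket floor at the expected height, with about 6 N pushing back. In the last picture it still stood square in the brace.
- **Turn:** the stripe did not move against the fingers, so the lid did not slip. It rose about 2.3 mm.
- **Lift:** the tool carries only about 0.4 N, so the lid is free of the jar. It is level, its lower edge about 18 mm above the mouth by calculation from the tool height.
- **Bystanders:** I kept clear of the salt shaker, tumbler and lime throughout, but did not measure their positions again at the end.

Two things disagreed along the way:

- **First grip:** it was about 4.5 mm off-centre because I misread the lid's outline, so I let go and gripped again before lifting.
- **Wrist torque:** the two readings, each at the end of a turning move, were near zero rather than the stated 0.3 N m. The stripe, the rise and the free lift all show the lid came undone.

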